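# Zero the thickness gauge and set it down on a well plate

## Robot

A 6-joint arm with a two-finger parallel gripper is mounted at the origin on a cart in front of the work surface, level with it; the furniture and walls round the work are solid. World frame = base frame: x ahead of the robot, y to its left, z up, the work surface at z = 0. Lengths are in mm, angles in rad, forces in N, time in s.
With the tool pointing down it reaches from about 350 to 775 mm from the base axis. Payload 7.3 kg.
Tool frame: the origin (TCP) lies midway between the tips of the shut fingers; the grasp point (between the pads) lies bot.tcp_to_grasp behind it (bot.tcp_to_grasp is the distance from the TCP to the grasp point, in mm); z points along the fingers, y is the direction in which the jaws open and shut (so a half turn about z gives the same grasp; the last joint's range is limited). The gripper opens to 92 mm and grips with 3 to 60 N. Pads are 19 mm wide; open, the fingers measure 130 mm over their backs; the gripper's body (75 mm by 190 mm) begins 47 mm behind the grasp point.
Start: joints at [1.03, 0.342, 1.524, -0, 1.275, -0.146], TCP at [201.915, 484.639, 226.741] pointing down, gripper open.
Joint ranges: [-2.53, 2.53], [-0.77, 2.02], [0.04, 2.7], [-1, 4.14], [0.28, 2.66], [-3.11, 3.11]. Speed limits (rad/s): [2.57, 2.57, 3.14, 3.14, 3.14, 3.14].

## Interface

Orientations are given as [roll, pitch, yaw] about the fixed x, y, z axes, in that order (R = Rz(yaw) Ry(pitch) Rx(roll)).
In Python, from plant import bot gives the robot as it stands.
- The arm moves only by the shell command python3 -m inch 'ROWS'. ROWS is JSON, one flat list of numbers, 7 for each row, row after row: the shift along the world's x, y, z in cm, then the turn, a rotation vector about the world's x, y, z in degrees, then the gripper command: -1 is shut, 1 is fully open, values between are in proportion. In form: [tx, ty, tz, ax, ay, az, fingers, tx, ty, tz, ax, ay, az, fingers, ...]. A call has exactly 5 rows; each row is the pose to reach, as a shift and turn from the pose measured when the call began; what a row does not reach only later rows make up. A row lasts 1/10 s, in which the tool goes at most 50 mm and 8.59 degrees, less where a joint would pass 70% of its speed; a pose out of reach is approached as far as the arm can. A call with a gripper value outside its range is refused whole. The fingers move at their own pace and stop on an object; the grip force is fixed at half the most. Time passes only in rows, so rows that repeat a pose let the fingers close, or fill a call up. It gives the time, the measured TCP pose, the force and the opening at its end, in the units of the state.
- bot.get_obs(): the state, without advancing time (a new reading comes with each control period).
- bot.capture(name): name is "side" or "top"; returns the picture (384x512x3 uint8, red, green, blue); there is no depth.
- bot.calibration(name): a dict with "fx", "fy", "cx", "cy" (pixels), "k1" (the pictures are not rectified: a ray, as slopes to the right and down, at radius r is drawn at 1 + k1 r^2 times it, then the intrinsics apply), "cam_to_world" (4x4, takes a point from camera to world coordinates). Camera axes: x right, y down, z forward; pixel columns grow to the right and rows downward; lengths in mm; the calibration is good to about 2 mm. A picture is of the moment at which its call begins. calibration takes no time and is no camera call.
- bot.close_job(): hands the job in, once; it reports no verdict.
The state is a dict: "time": time; "joint_positions": joint angles; "dq": joint speeds; "tau": joint torques, N m; "tool_pos": TCP position; "tcp_rot": TCP orientation; "contact_force": force on the tool from outside, world axes, zero at the start; "moment": the same for the moment, N m; "grip_width": finger opening in mm.
Only numpy, scipy, OpenCV 4.12 (cv2) and the standard library are available. Lean on these libraries where they do the work, as an engineer would, in place of code of your own. Each camera call takes 0.05 s, during which the arm holds its last target.

## Task

Get the bench thickness gauge ready to read the clear well plate. While its foot is still raised, turn the black reset knob counter-clockwise fully back to its zero stop and slide the plate under the foot, between the side cheeks and squarely home against the back stop; then press the foot down until it rests on the plate and leave it there. Do not tip or shift the bottle, the beaker or the petri dish.

Things in the scene. Friction and masses are not known exactly. Their poses are not given: they have to be found in the camera images.
- gauge: grey bench thickness gauge, fixed, about 130 mm deep and 310 mm wide. Origin on the table right under the foot; z up, x points into the gauge, away from its open front (the plate slides in along +x). A beam (top at 72 mm, bush of 16 mm radius to 77 mm) comes forward to the foot from a 46 mm wide column behind the back stop
- bay (a point): on the table in the gauge, where the plate's origin lies when the plate is home (gauge x = -23, y = 0)
- reset_knob (a joint): angle of the black reset knob on the dial, rad: 0 = against its zero stop (arm points to gauge -x), grows clockwise seen from above, up to 4.7. Friction about 0.05 N m, it stays where it is left
- knob_axis (a point): on the upright axis of the reset knob, at the hub's top, 50 mm above the table. Hub radius 17 mm
- knob_post (a point): centre of the upper end of the red upright post (13 mm diameter, top 73 mm above the table, free from 46 mm upwards) on the knob's arm, 36 mm from the axis
- foot (a joint): travel of the gauge's sliding foot, m: 0 = fully up (sole 47 mm above the table), grows downwards to 0.042; on the plate it reads about 0.032. It moves with about 3 N and stays where it is left
- foot_sole (a point): centre of the underside of the foot, a steel disc of 24 mm diameter
- foot_top (a point): centre of the top of the foot's black press pad, 34 mm diameter, 69 mm above the sole
- plate: clear well plate, loose, 86 mm (x) by 128 mm (y) by 15 mm (z), too wide for the gripper. Origin at the centre of its underside; its long edge with -x faces the robot, more or less
- bottle: small media bottle, upright, 56 mm diameter, 119 mm high; origin at the centre of its base; leave alone
- beaker: clear beaker, 52 mm diameter, 69 mm high; origin at the centre of its base; leave alone
- petri: white petri dish, 59 mm diameter, 15 mm high; origin at the centre of its base; leave alone
- back_stop (a point): middle of the upper front edge of the back stop, an aluminium bar 22 mm high and 170 mm wide (gauge x = +20 mm). At its ends two side cheeks 18 mm high, inner faces at gauge y = +/-75 mm, run forward to x = -9 mm, then flare out to y = +/-92 mm at x = -38 mm
- dial (a point): centre of the white dial on the grey dial housing at the gauge's right (116 x 112 mm, 32 mm high; gauge x = -30, y = -158 mm). The dial's scale starts at the red zero tick at the front (gauge -x)

How it is judged (in metres and radians):
On the way:
1. with the foot still raised, the knob is at its zero stop and the plate is home in the gauge (value of joint reset_knob below 0.06 rad and x of plate in the frame of bay above -0.005 m and y of plate in the frame of bay between -0.016 and 0.016 m and angle between the x axis of plate and the x axis of gauge, either way round below 0.08 rad and height (world z) of foot_sole above 0.022 m), for 0.2 s.
At the end, for the whole second after the job is handed in: reset knob within 0.06 rad of its zero stop; plate flat, within 5 mm of the back stop, within 16 mm of the middle of the bay and square to within 0.08 rad; foot resting on the plate (gap under about 2 mm); all at rest (value of joint reset_knob below 0.06 rad and x of plate in the frame of bay above -0.005 m and y of plate in the frame of bay between -0.016 and 0.016 m and angle between the x axis of plate and the x axis of gauge, either way round below 0.08 rad and angle between plate's own z axis and vertical below 0.05 rad and z of foot_sole in the frame of plate below 0.016 m and linear speed of plate below 0.01 m/s); the robot touches nothing.
It fails at once if bottle shifted by more than 30 mm or tipped (distance of bottle from where it was at the start of the episode above 0.03 m or angle between bottle's own z axis and vertical above 0.5 rad).
It fails at once if beaker shifted by more than 30 mm or tipped (distance of beaker from where it was at the start of the episode above 0.03 m or angle between beaker's own z axis and vertical above 0.5 rad).
It fails at once if petri dish shifted by more than 30 mm (distance of petri from where it was at the start of the episode above 0.03 m).
It also fails if it takes over 64 s, if anything falls off the work surface, if the arm or the gripper's body presses on something with over 40 N, if the wrist force passes 120 N, or if a joint passes its speed limit or range.

## Working session

There is one attempt and no reset: what is moved stays moved. The work goes in short steps, Python scripts to look and compute and a shell command to move; the robot and the scene stay as the last step left them, time stands still between calls to the robot, and variables do not carry over. Pictures are saved under pics/ and viewed, and the job is handed in when it is done.

```bash
mkdir -p pics; ls; python3 - <<'E'
from plant import bot
import cv2
print(bot.get_obs(), bot.tcp_to_grasp)
for n in("side","top"):
    im=bot.capture(n); cv2.imwrite(f"pics/{n}0.png",im[:,:,::-1]); print(n,bot.calibration(n))
E
```

```text
pics
{'time': 0.0, 'joint_positions': array([ 1.03000168e+00,  3.42716171e-01,  1.52503453e+00, -9.75397265e-06,
        1.27539531e+00, -1.45995496e-01]), 'dq': array([-7.15432487e-04,  6.23425786e-05, -1.57406924e-04,  3.09605960e-04,
        3.69818390e-04, -2.25863237e-03]), 'tau': array([-3.25247474e-04, -4.31252003e+01, -2.44217402e+01,  7.16893421e-02,
        5.61510539e-02, -1.57065870e-04]), 'tool_pos': array([201.69097384, 484.26232427, 226.0422552 ]), 'tcp_rot': array([-3.14005447e+00, -2.16749841e-04,  2.74679618e+00]), 'contact_force': array([-0.42272402,  0.15314593,  0.70247389]), 'moment': array([-0.02598099,  0.02451371,  0.00745371]), 'grip_width': 91.76871657211088} 18.8
side {'fx': 428.092976800208, 'fy': 428.092976800208, 'cx': 257.0468658381393, 'cy': 187.6456949869464, 'k1': -0.10554689843062888, 'cam_to_world': array([[ 8.34135775e-01, -3.49898660e-01,  4.26366552e-01,
         8.48448805e+01],
       [-5.51236727e-01, -5.55278732e-01,  6.22738790e-01,
        -7.40975073e+02],
       [ 1.88568103e-02, -7.54477606e-01, -6.56054847e-01,
         7.67128789e+02],
       [ 0.00000000e+00,  0.00000000e+00,  0.00000000e+00,
         1.00000000e+00]])}
top {'fx': 425.26501078595084, 'fy': 425.26501078595084, 'cx': 253.35379666699276, 'cy': 191.62641483749394, 'k1': -0.04077779866367781, 'cam_to_world': array([[ 6.65611459e-03, -9.89960950e-01,  1.41184327e-01,
         3.58262019e+02],
       [-9.99424899e-01, -1.89119738e-03,  3.38569812e-02,
        -1.29951937e+02],
       [-3.32500818e-02, -1.41328488e-01, -9.89404210e-01,
         1.17357177e+03],
       [ 0.00000000e+00,  0.00000000e+00,  0.00000000e+00,
         1.00000000e+00]])}
```

View pics/side0.png

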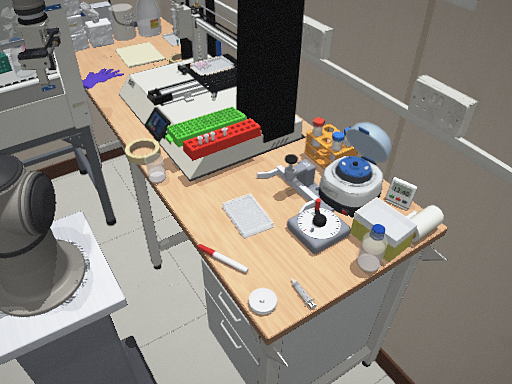

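View pics/top0.png

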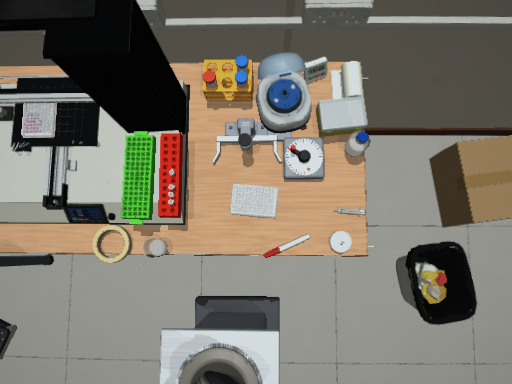

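The top view shows the gauge foot near (246,140), dial near (303,158), the post red near (293,151), plate near (254,200), bottle (357,145), petri (340,242) and beaker (156,247). I'll enlarge it for measuring.

```bash
cat > h.py <<'E'
import numpy as np, cv2
from plant import bot
C={n:bot.calibration(n) for n in("side","top")}
def ray(n,u,v):
    c=C[n]; K=np.array([[c['fx'],0,c['cx']],[0,c['fy'],c['cy']],[0,0,1.]])
    p=cv2.undistortPoints(np.array([[[u,v]]],float),K,np.array([c['k1'],0,0,0,0.]))[0,0]
    T=c['cam_to_world']; return T[:3,3],T[:3,:3]@np.array([p[0],p[1],1.])
def at(n,u,v,z):
    o,d=ray(n,u,v); return o+d*(z-o[2])/d[2]
def proj(n,P):
    c=C[n];T=np.linalg.inv(c['cam_to_world']);K=np.array([[c['fx'],0,c['cx']],[0,c['fy'],c['cy']],[0,0,1.]])
    return cv2.projectPoints(np.atleast_2d(np.array(P,float)),cv2.Rodrigues(T[:3,:3])[0],T[:3,3],K,np.array([c['k1'],0,0,0,0.]))[0][:,0]
def crop(im,x0,y0,x1,y1,s,fn):
    c=cv2.resize(im[y0:y1,x0:x1,::-1],None,fx=s,fy=s,interpolation=cv2.INTER_CUBIC)
    for x in range((x0+9)//10*10,x1,10):
        cv2.putText(c,str(x),(int((x-x0+.5)*s),8),0,.3,(0,0,255),1); cv2.line(c,(int((x-x0+.5)*s),10),(int((x-x0+.5)*s),14),(0,0,255),1)
    for y in range((y0+9)//10*10,y1,10):
        cv2.putText(c,str(y),(0,int((y-y0+.5)*s)),0,.3,(0,0,255),1); cv2.line(c,(22,int((y-y0+.5)*s)),(26,int((y-y0+.5)*s)),(0,0,255),1)
    cv2.imwrite(fn,c)
E
python3 - <<'E'
from h import *
t=cv2.imread('pics/top0.png')[:,:,::-1]; s=cv2.imread('pics/side0.png')[:,:,::-1]
crop(t,205,105,335,220,6,'pics/tc.png'); crop(s,210,140,360,252,5,'pics/sc.png')
E
```

```text
(no output)
```

View pics/tc.png

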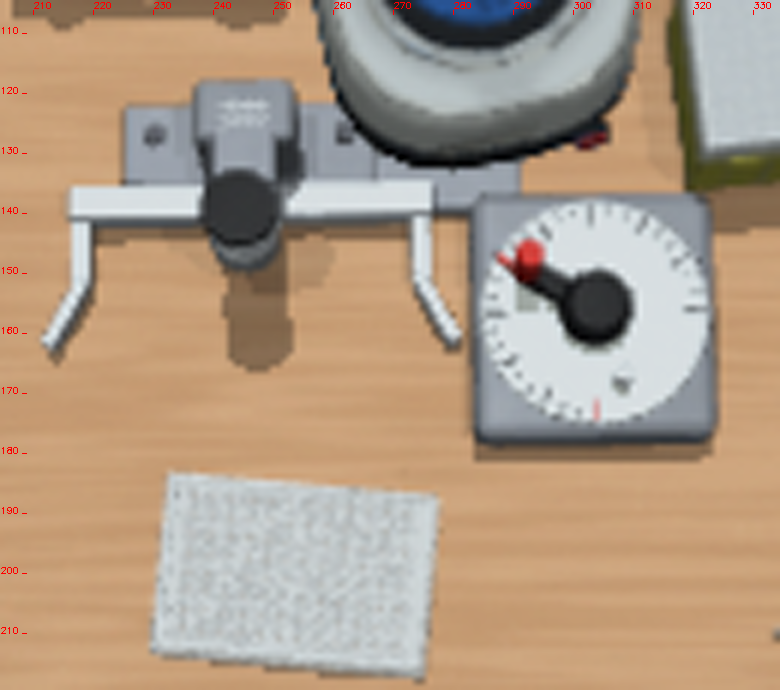

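View pics/sc.png

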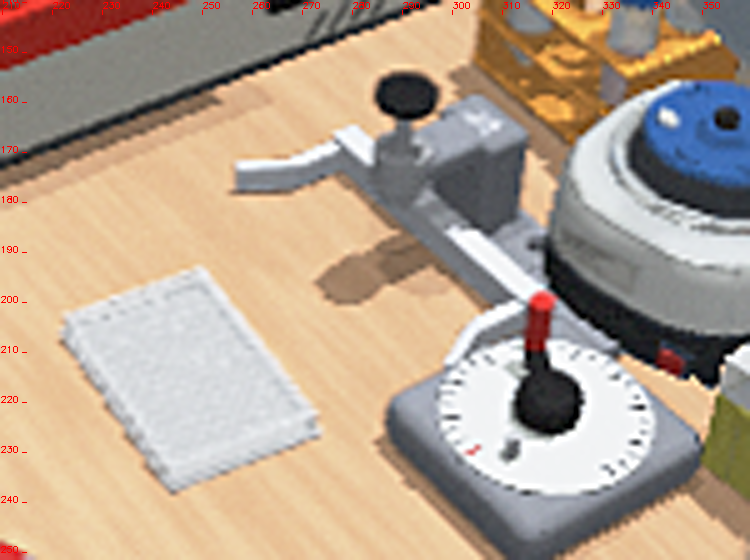

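```bash
python3 - <<'E'
from h import *
def cp(x,y,s=6,x0=205,y0=105): return (x+.5)/s-.5+x0,(y+.5)/s-.5+y0
def cs(x,y): return cp(x,y,5,210,140)
T=lambda x,y,z: at('top',*cp(x,y),z).round(1)
S=lambda x,y,z: at('side',*cs(x,y),z).round(1)
print('stop front edge top L,R',T(70,216,22),T(433,210,22), 'rear',T(70,187,22),T(433,182,22))
print('housing',[T(*p,32) for p in((474,197),(710,195),(714,430),(477,430))])
print('dial',T(597,311,32),'hub top',T(597,308,50),'side hub',S(548,400,50),'post',T(530,246,73),'side',S(541,299,73))
print('foot top',T(240,207,116),S(407,95,116))
print('plate top',[T(*p,15) for p in((169,472),(438,495),(425,672),(152,648))])
print('plate side',[S(*p,15) for p in((198,268),(322,418),(174,482),(62,322))])
print('cheek ends',T(47,347,18),T(455,347,18))
def tri(a,b):
    o1,d1=ray('top',*a);o2,d2=ray('side',*b)
    A=np.stack([d1,-d2],1);t=np.linalg.lstsq(A,o2-o1,rcond=None)[0]
    p,q=o1+d1*t[0],o2+d2*t[1];return ((p+q)/2).round(),np.linalg.norm(p-q).round(1)
print('foot',tri(cp(240,207),cs(407,95)),'post',tri(cp(530,246),cs(541,299)))
print('bottle cap',tri((363,137),(378,229)),'petri',at('top',340,242,15),'centr hub',tri((287,95),(355,164)))
print('beaker',at('top',156,247,60))
E
```

```text
stop front edge top L,R [666.5  14.2  22. ] [ 669.  -154.7   22. ] rear [680.5  14.5  22. ] [ 682.4 -154.7   22. ]
housing [array([ 672.4, -173.3,   32. ]), array([ 673.2, -281.5,   32. ]), array([ 563.7, -281.4,   32. ]), array([ 563.6, -174.3,   32. ])]
dial [ 618.8 -229.2   32. ] hub top [ 616.  -227.6   50. ] side hub [ 611.9 -234.9   50. ] post [ 638.8 -196.4   73. ] side [ 636.1 -196.2   73. ]
foot top [645.1 -70.4 116. ] [642.1 -75.4 116. ]
plate top [array([546.9, -33.1,  15. ]), array([ 536.3, -157. ,   15. ]), array([ 455., -151.,   15.]), array([465.5, -26.4,  15. ])]
plate side [array([543.8, -34.6,  15. ]), array([ 535.6, -159.9,   15. ]), array([ 451.9, -156.8,   15. ]), array([462.5, -32.4,  15. ])]
cheek ends [605.1  24.2  18. ] [ 605.  -164.8   18. ]
foot (array([647., -70., 111.]), np.float64(0.1)) post (array([ 638., -196.,   72.]), np.float64(2.3))
bottle cap (array([ 650., -372.,  117.]), np.float64(0.3)) petri [ 386.8703404  -324.91411044   15.        ] centr hub (array([ 763., -180.,  118.]), np.float64(1.8))
beaker [369.82507601 162.91380458  60.        ]
```

Measurements agree: gauge origin is about (646.5, -70.8) with yaw around 0.5°, post at θ≈2.1 rad, and plate at (500,-94) with yaw of about -5°. First I'll go to the right of the plate with the jaw along x and push it sideways to centre and square it.

```bash
python3 -m inch '[2,-4.6,0,0,0,-8.4,0.1, 4,-9.2,0,0,0,-16.8,0.1, 6.1,-13.7,0,0,0,-25.2,0.1, 8.1,-18.3,0,0,0,-33.6,0.1, 10.1,-22.9,0,0,0,-42,0.1]'
```

```text
time: 0.6
tool_pos: [302.6, 254.0, 226.0]
tcp_rot: [-3.14, -0.0, 2.008]
contact_force: [0.6, -0.8, 0.1]
grip_width: 56.5
```

```bash
python3 -m inch '[2,-4.5,0,0,0,-8,0.1, 4,-9,0,0,0,-16,0.1, 6,-13.5,0,0,0,-24.5,0.1, 8.1,-18,0,0,0,-24.5,0.1, 10.1,-22.5,0,0,0,-24.5,0.1]' && python3 -m inch '[2,-4.4,-1,0,0,0,0.1, 4,-8.8,-3,0,0,0,0.1, 6,-13.2,-6,0,0,0,0.1, 8,-17.6,-9,0,0,0,0.1, 9.6,-21.5,-12,0,0,0,0.1]'; python3 -c "
from plant import bot
o=bot.get_obs();print(o['joint_positions'],o['tcp_rot'])"
```

```text
time: 1.1
tool_pos: [403.9, 26.9, 226.0]
tcp_rot: [-3.14, -0.0, 1.58]
contact_force: [1.2, 0.9, 0.9]
grip_width: 50.4
time: 1.6
tool_pos: [494.4, -175.6, 115.6]
tcp_rot: [-3.141, -0.0, 1.58]
contact_force: [1.4, 0.1, 0.5]
grip_width: 50.6
[-4.87164715e-01  4.58607082e-01  1.67921099e+00 -3.97146716e-04
  1.00463880e+00 -4.95914233e-01] [-3.14067311e+00 -1.16602452e-04  1.57975896e+00]
```

```bash
python3 -m inch '[0.5,-1.4,-2,0,0,0,0.1, 0.5,-1.4,-5,0,0,0,0.1, 0.5,-1.4,-8,0,0,0,0.1, 0.5,-1.4,-10.5,0,0,0,0.1, 0.5,-1.4,-10.5,0,0,0,0.1]'; python3 - <<'E'
from h import *
im=bot.capture('top'); crop(im,205,105,335,220,6,'pics/t1.png')
im=bot.capture('side'); crop(im,190,130,350,252,5,'pics/s1.png')
E
```

```text
time: 2.1
tool_pos: [496.9, -188.4, 7.3]
tcp_rot: [-3.134, -0.004, 1.579]
contact_force: [0.2, 0.4, 0.8]
grip_width: 50.5
```

View pics/s1.png

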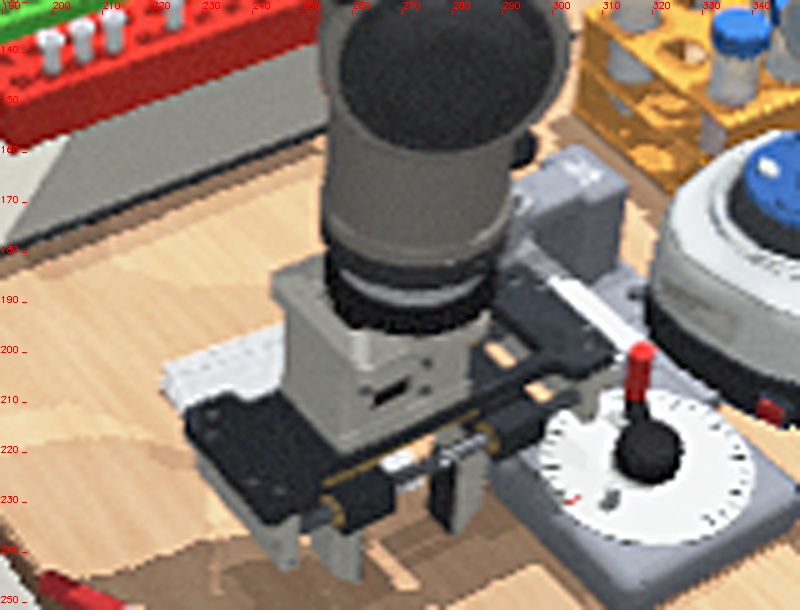

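View pics/t1.png

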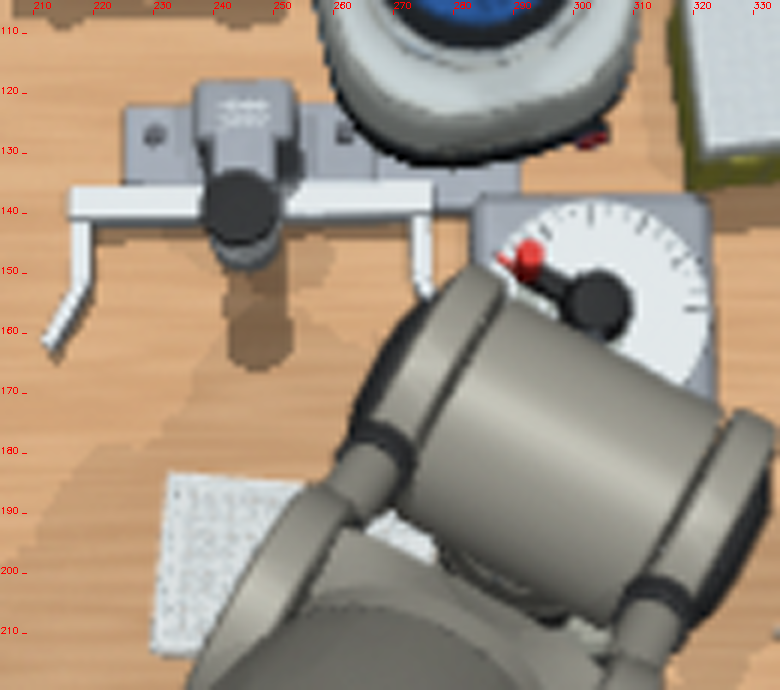

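```bash
python3 -m inch '[0.3,0.8,0.1,0,0,0,0.1, 0.3,1.5,0.1,0,0,0,0.1, 0.3,2,0.1,0,0,0,0.1, 0.3,2.5,0.1,0,0,0,0.1, 0.3,3,0.1,0,0,0,0.1]'; python3 -m inch '[0,0.3,0,0,0,0,0.1, 0,0.6,0,0,0,0,0.1, 0,0.9,0,0,0,0,0.1, 0,1.1,0,0,0,0,0.1, 0,1.1,0,0,0,0,0.1]'; python3 - <<'E'
from h import *
im=bot.capture('side'); crop(im,190,130,350,252,5,'pics/s2.png')
E
```

```text
time: 2.7
tool_pos: [502.7, -159.1, 12.2]
tcp_rot: [-3.141, 0.0, 1.58]
contact_force: [0.7, -0.8, 0.5]
grip_width: 50.5
time: 3.2
tool_pos: [502.6, -147.9, 12.1]
tcp_rot: [-3.141, -0.0, 1.58]
contact_force: [-0.1, -0.6, -0.2]
grip_width: 50.2
```

View pics/s2.png

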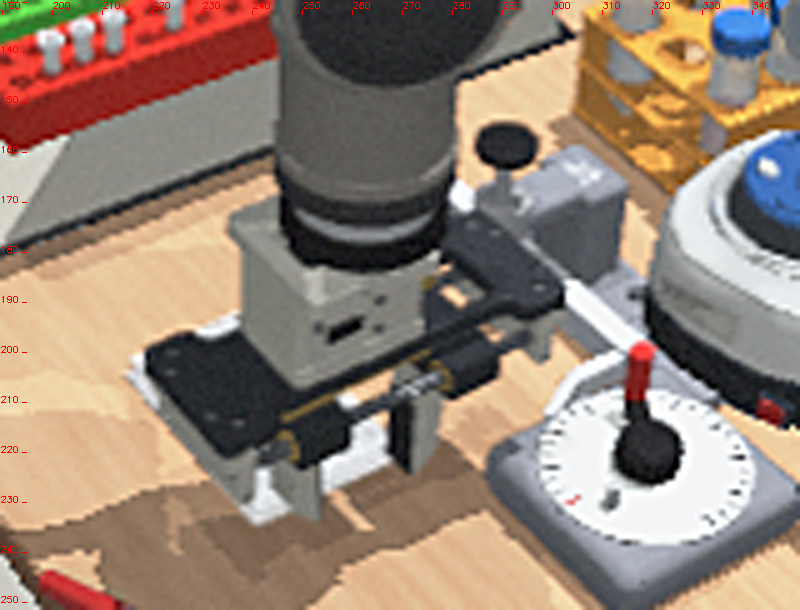

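```bash
python3 -m inch '[0,-0.8,0,0,0,0,0.1, 0,-1.5,1,0,0,-8,0.1, -2,-1.5,5,0,0,-16,0.1, -4,-1.5,8,0,0,-24,0.1, -7,-1,10,0,0,-32,0.6]'; python3 -m inch '[-1,1,1,0,0,-8.4,0.7, -2,2,2,0,0,-16.8,0.7, -2,3,2,0,0,-25,0.7, -2,5,2,0,0,-33.5,0.7, -2,7,2,0,0,-42,0.7]'; python3 - <<'E'
from h import *
im=bot.capture('side'); crop(im,190,130,350,252,5,'pics/s3.png')
im=bot.capture('top'); crop(im,205,105,335,220,6,'pics/t3.png')
E
```

```text
time: 3.75
tool_pos: [433.2, -159.4, 113.9]
tcp_rot: [3.139, -0.0, 1.016]
contact_force: [0.8, -0.3, 0.8]
grip_width: 55.0
time: 4.25
tool_pos: [413.1, -89.5, 134.1]
tcp_rot: [3.139, -0.001, 0.275]
contact_force: [0.4, -0.0, 1.1]
grip_width: 77.7
```

View pics/s3.png

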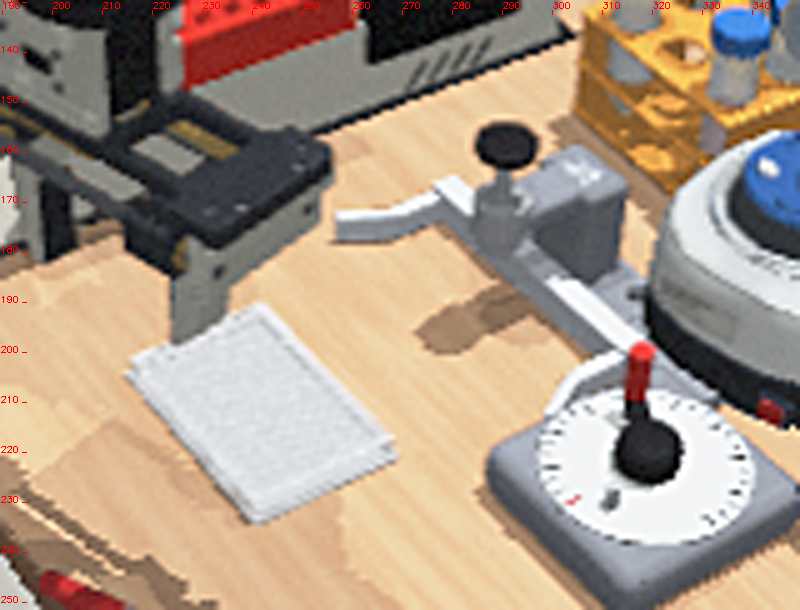

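View pics/t3.png

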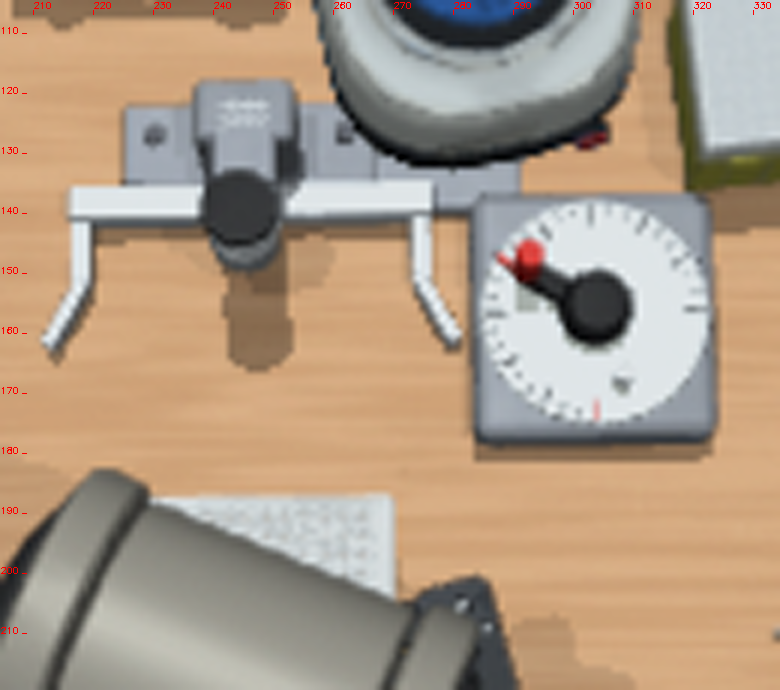

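Plate is now square, right edge at y≈-137 (centre ≈ -73). Next I'll descend behind it and push in +x.

```bash
python3 -m inch '[0.6,0.9,-1,0,0,-8,0.7, 0.6,1.8,-4,0,0,-15.3,0.7, 0.6,1.8,-8,0,0,-15.3,0.7, 0.6,1.8,-12,0,0,-15.3,0.7, 0.6,1.8,-12.6,0,0,-15.3,0.7]'; python3 -m inch '[0,0,0,0,0,0,0.7, 0.8,0,0,0,0,0,0.7, 1.6,0,0,0,0,0,0.7, 2.2,0,0,0,0,0,0.7, 2.8,0,0,0,0,0,0.7]'
```

```text
time: 4.85
tool_pos: [416.3, -70.3, 4.7]
tcp_rot: [-3.141, 0.007, 0.017]
contact_force: [-0.4, -0.6, 0.8]
grip_width: 78.3
time: 5.35
tool_pos: [445.5, -70.4, 5.7]
tcp_rot: [-3.141, 0.006, 0.018]
contact_force: [-1.2, 0.9, -0.1]
grip_width: 77.9
```

```bash
python3 -m inch '[1,0,0.1,0,0,0,0.7, 2,0,0.1,0,0,0,0.7, 3,0,0.1,0,0,-0.3,0.7, 4,0,0.1,0,0,-0.5,0.7, 5,0,0.1,0,0,-0.5,0.7]'; python3 -m inch '[1,0,0,0,0,0,0.7, 2,0,0,0,0,0,0.7, 3,0,0,0,0,0,0.7, 4,0,0,0,0,0,0.7, 5,0,0,0,0,0,0.7]';python3 -m inch '[0.5,0,0,0,0,0,0.7, 0.9,0,0,0,0,0,0.7, 1.3,0,0,0,0,0,0.7, 1.6,0,0,0,0,0,0.7, 1.8,0,0,0,0,0,0.7]'; python3 - <<'E'
from h import *
im=bot.capture('side'); crop(im,190,130,350,252,5,'pics/s4.png')
E
```

```text
time: 5.85
tool_pos: [496.3, -70.4, 6.6]
tcp_rot: [-3.141, 0.006, 0.009]
contact_force: [-0.8, -0.1, 1.0]
grip_width: 78.0
time: 6.35
tool_pos: [547.1, -70.4, 6.5]
tcp_rot: [-3.141, 0.006, 0.009]
contact_force: [0.2, 0.4, 0.5]
grip_width: 77.9
time: 6.85
tool_pos: [565.2, -70.4, 6.5]
tcp_rot: [-3.141, 0.006, 0.009]
contact_force: [-0.2, 0.1, -0.3]
grip_width: 78.0
```

View pics/s4.png

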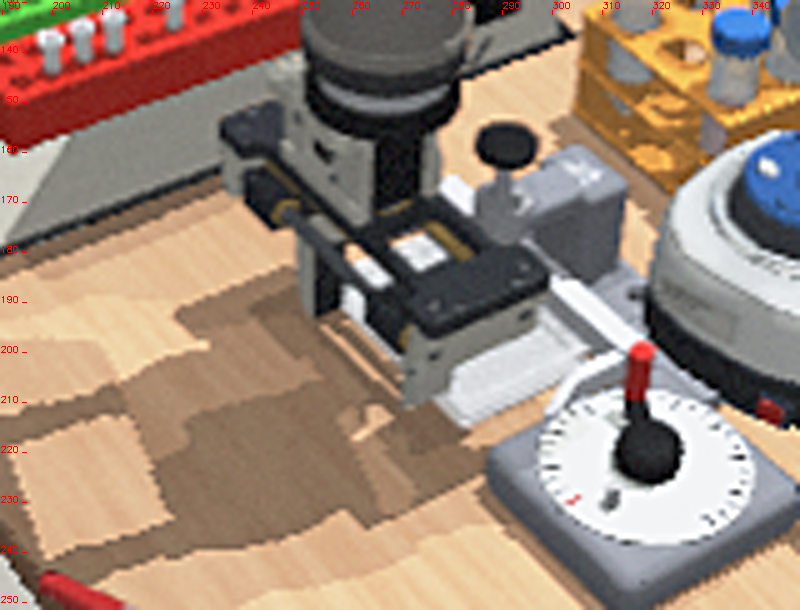

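```bash
python3 -m inch '[0.1,0,0,0,0,0,0.7, 0.2,0,0,0,0,0,0.7, 0.3,0,0,0,0,0,0.7, 0.4,0,0,0,0,0,0.7, 0.4,0,0,0,0,0,0.7]'
```

```text
time: 7.4
tool_pos: [569.4, -70.4, 6.5]
tcp_rot: [-3.141, 0.006, 0.009]
contact_force: [-1.4, -0.8, 0.8]
grip_width: 78.1
```

```bash
python3 -m inch '[0.05,0,0,0,0,0,0.7, 0.1,0,0,0,0,0,0.7, 0.15,0,0,0,0,0,0.7, 0.2,0,0,0,0,0,0.7, 0.2,0,0,0,0,0,0.7]'
```

```text
time: 7.9
tool_pos: [569.5, -70.4, 6.4]
tcp_rot: [-3.141, 0.01, 0.009]
contact_force: [-8.3, -1.6, 6.5]
grip_width: 77.9
```

Force rises at TCP x=569.5, just where predicted, so the plate is home. I'll back off and move over the post.

```bash
python3 -m inch '[-1,0,0,0,0,0,0.7, -3,0,0.5,0,0,0,0.7, -5,-1,3,0,0,0,0.5, -5,-3,7,0,0,0,0.3, -4,-6,11,0,0,0,0.1]'; python3 -m inch '[1.5,-2,2,0,0,0,-0.1, 4,-4,3,0,0,0,-0.1, 7,-5.5,3,0,0,0,-0.1, 10,-6.7,3,0,0,0,-0.1, 10.8,-6.7,3,0,0,0,-0.1]'; python3 - <<'E'
from h import *
im=bot.capture('side'); crop(im,190,130,350,252,5,'pics/s5.png')
im=bot.capture('top'); crop(im,205,105,335,220,6,'pics/t5.png')
print(bot.get_obs()['joint_positions'])
E
```

```text
time: 8.4
tool_pos: [528.2, -129.1, 116.7]
tcp_rot: [-3.14, 0.011, 0.011]
contact_force: [1.2, -0.2, -0.2]
grip_width: 58.7
time: 8.9
tool_pos: [638.7, -197.8, 146.4]
tcp_rot: [-3.141, 0.009, 0.009]
contact_force: [-0.5, 0.0, 0.5]
grip_width: 41.3
[-0.4120963   0.67348327  1.19151404 -0.00291255  1.28772209  1.14871464]
```

View pics/s5.png

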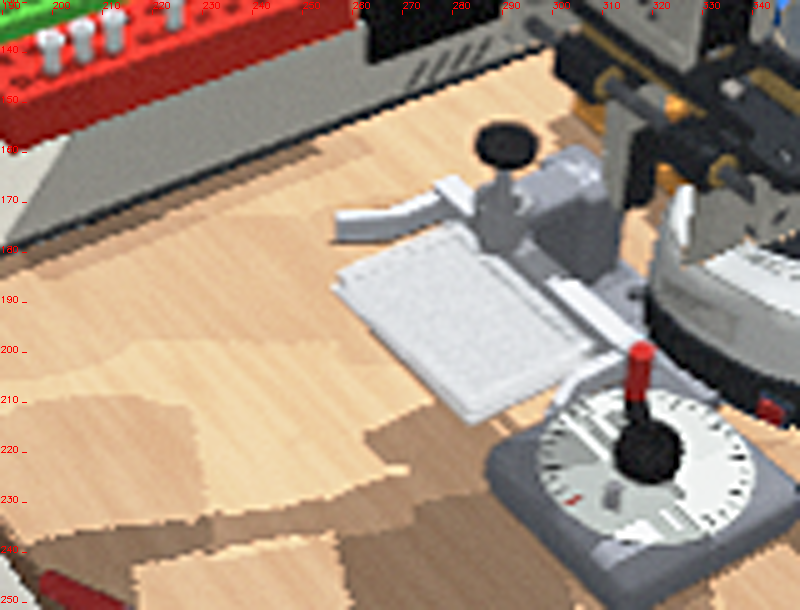

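View pics/t5.png

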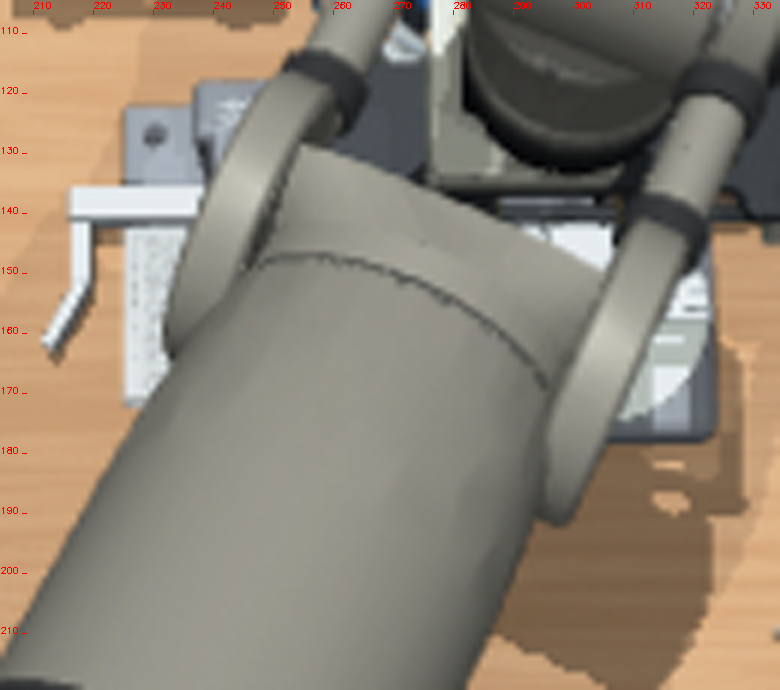

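```bash
python3 -m inch '[0,0,-2,0,0,0,-0.2, -0.1,0,-4,0,0,0,-0.3, -0.1,0,-6,0,0,0,-0.3, -0.1,0,-8,0,0,0,-0.3, -0.1,0,-9.2,0,0,0,-0.3]'; python3 - <<'E'
from h import *
im=bot.capture('side'); crop(im,250,130,370,240,6,'pics/s6.png')
print(bot.get_obs()['contact_force'])
E
```

```text
time: 9.5
tool_pos: [634.2, -194.9, 52.5]
tcp_rot: [-3.138, 0.014, 0.011]
contact_force: [0.1, -0.1, 1.1]
grip_width: 32.3
[-0.70488366  0.03525604 -0.53935016]
```

View pics/s6.png

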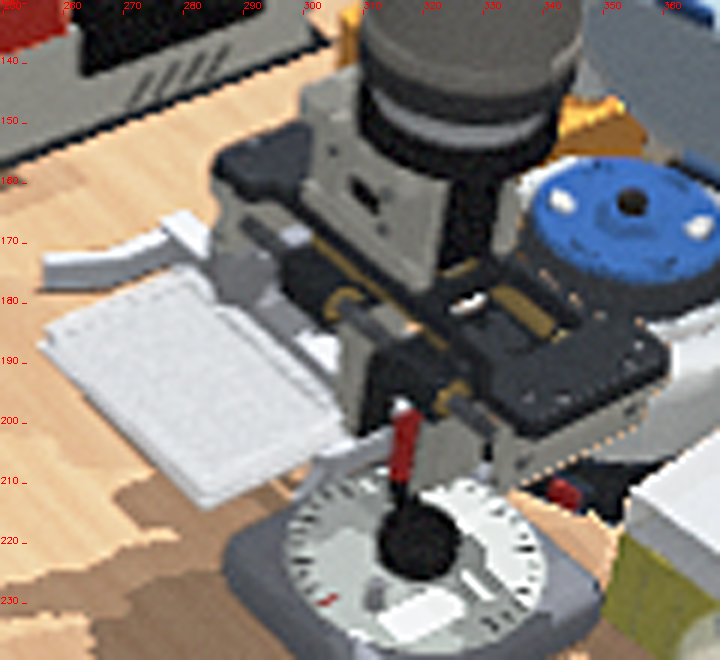

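```bash
python3 -m inch '[0.1,-0.1,0,0,0,0,-1, 0.1,-0.1,0,0,0,0,-1, 0.1,-0.1,0,0,0,0,-1, 0.1,-0.1,0,0,0,0,-1, 0.1,-0.1,0,0,0,0,-1]'
```

```text
time: 10.05
tool_pos: [635.2, -195.9, 52.0]
tcp_rot: [-3.138, 0.014, 0.011]
contact_force: [0.5, 0.9, 3.2]
grip_width: 11.9
```

```bash
python3 -m inch '[-0.72,0.2,0,0,0,8,-1, -1.48,0.33,0,0,0,16,-1, -2.24,0.3,0,0,0,24.5,-1, -2.98,0.12,0,0,0,33,-1, -3.66,-0.21,0,0,0,41,-1]'; python3 - <<'E'
from h import *
im=bot.capture('side'); crop(im,250,130,370,240,6,'pics/s7.png')
o=bot.get_obs();print(o['contact_force'],o['moment'],o['tool_pos'],o['grip_width'])
E
```

```text
time: 10.55
tool_pos: [600.2, -197.0, 52.3]
tcp_rot: [-3.14, 0.011, 0.734]
contact_force: [8.0, 3.4, -3.8]
grip_width: 12.2
[ 5.34528382  2.99517148 -1.29678045] [ 0.46196858 -0.72813815  0.14259373] [ 599.05201408 -197.69770668   52.27420575] 11.709594429839454
```

View pics/s7.png

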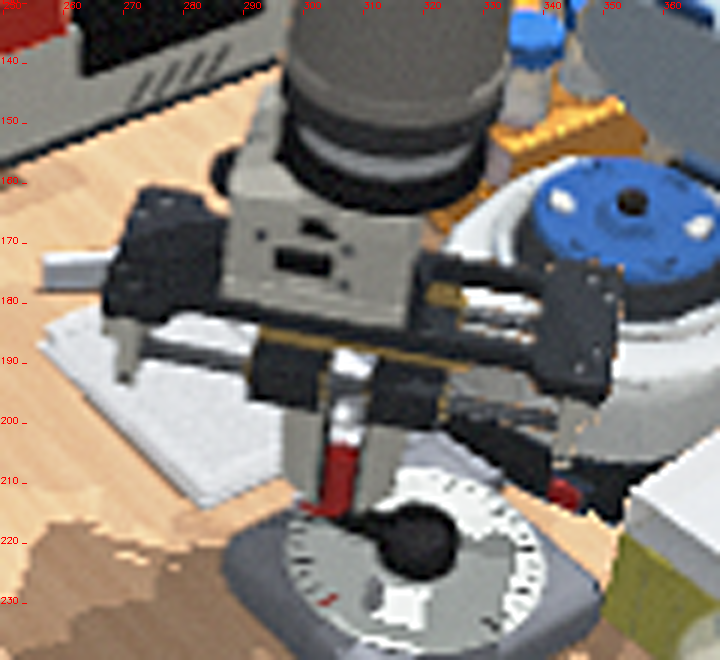

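```bash
python3 -m inch '[-0.65,-0.5,0,0,0,8,-1, -1.15,-1.09,0,0,0,16,-1, -1.5,-1.76,0,0,0,24.5,-1, -1.71,-2.5,0,0,0,33,-1, -1.76,-3.1,0,0,0,41,-1]'
```

```text
time: 11.1
tool_pos: [582.1, -227.6, 52.2]
tcp_rot: [-3.141, 0.01, 1.46]
contact_force: [5.9, 5.6, -2.7]
grip_width: 12.1
```

```bash
python3 -m inch '[0,-0.1,0,0,0,0,-1, 0,-0.2,0,0,0,2,-1, 0,-0.3,0,0,0,4,-1, 0,-0.3,0,0,0,6,-1, 0,-0.3,0,0,0,6,-1]'; python3 - <<'E'
from h import *
im=bot.capture('side'); crop(im,250,130,370,240,6,'pics/s8.png')
o=bot.get_obs();print(o['contact_force'],o['moment'],o['tool_pos'],o['grip_width'])
E
```

```text
time: 11.6
tool_pos: [582.4, -230.4, 52.1]
tcp_rot: [-3.141, 0.01, 1.562]
contact_force: [1.7, 2.2, -1.2]
grip_width: 12.2
[ 2.0602548   2.37567924 -0.62960023] [ 0.33116757 -0.34107527  0.00785486] [ 582.38773428 -230.3727082    52.17380079] 11.944058046364491
```

View pics/s8.png

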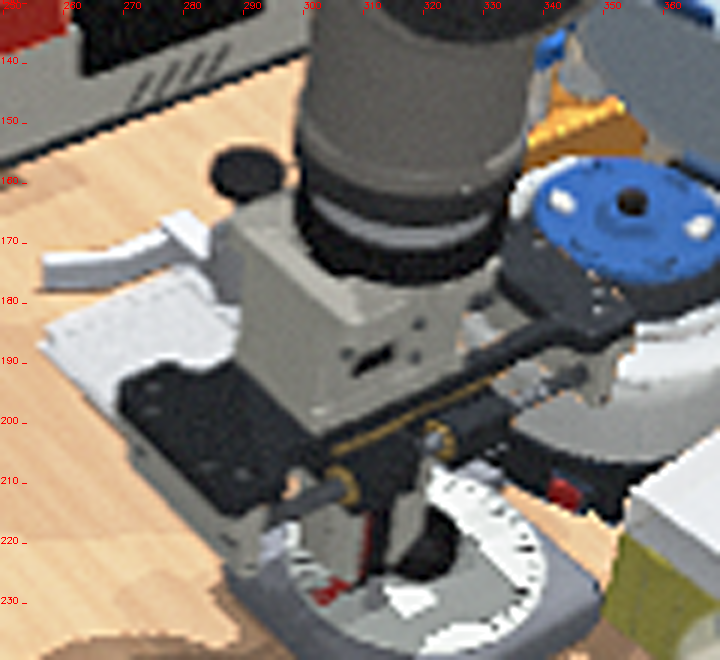

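```bash
python3 -m inch '[0,-0.1,0,0,0,0,-1, 0,-0.2,0,0,0,0,-1, 0,-0.3,0,0,0,0,-1, 0,-0.4,0,0,0,0,-1, 0,-0.4,0,0,0,0,-1]'
```

```text
time: 12.15
tool_pos: [582.3, -232.3, 52.0]
tcp_rot: [-3.14, 0.007, 1.56]
contact_force: [1.0, 9.5, 1.0]
grip_width: 12.0
```

```bash
python3 -m inch '[0,-0.2,0,0,0,0,-1, 0,-0.3,0,0,0,0,-1, 0,-0.4,0,0,0,0,-1, 0,-0.4,0,0,0,0,-1, 0,-0.4,0,0,0,0,-1]'
```

```text
time: 12.65
tool_pos: [582.3, -232.5, 52.0]
tcp_rot: [-3.139, 0.001, 1.559]
contact_force: [1.7, 15.0, 2.6]
grip_width: 11.9
```

```bash
python3 -m inch '[0,-0.1,0,0,0,0,-0.2, 0,-0.1,0,0,0,0,-0.2, 0,0,0,0,0,0,-0.2, 0,0,0.5,0,0,0,-0.2, 0,0,2,0,0,0,-0.2]'; python3 -m inch '[-1,0,4,0,0,0,-0.2, -4,0,8,0,0,0,-0.4, -8,1,10,0,0,0,-0.8, -12,3,10,0,0,0,-1, -16,6,10,0,0,0,-1]'; python3 - <<'E'
from h import *
im=bot.capture('side'); crop(im,220,130,350,240,6,'pics/s9.png')
im=bot.capture('top'); crop(im,205,105,335,220,6,'pics/t9.png')
E
```

```text
time: 13.15
tool_pos: [581.2, -232.6, 71.1]
tcp_rot: [-3.136, 0.0, 1.558]
contact_force: [-0.5, 0.7, -0.3]
grip_width: 36.7
time: 13.65
tool_pos: [420.1, -173.4, 172.2]
tcp_rot: [-3.139, 0.002, 1.556]
contact_force: [1.1, 0.8, 1.0]
grip_width: 9.0
```

View pics/s9.png

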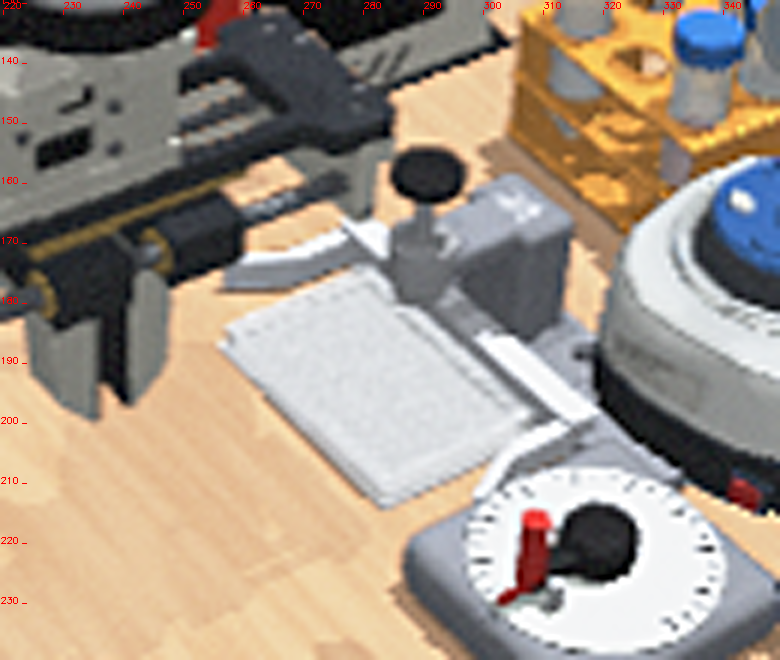

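View pics/t9.png

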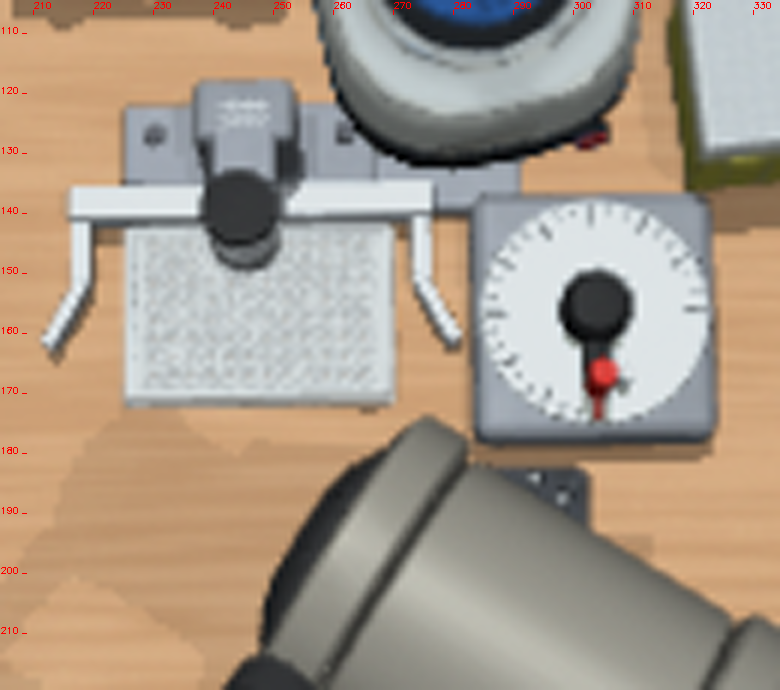

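```bash
python3 - <<'E'
from h import *
def cp(x,y,s=6,x0=205,y0=105): return (x+.5)/s-.5+x0,(y+.5)/s-.5+y0
T=lambda x,y,z: at('top',*cp(x,y),z).round(1)
S=lambda x,y,z: at('side',*cp(x,y,6,220,130),z).round(1)
print('post',T(603,371,73),S(537,518,73),'hub',T(597,304,50),S(600,532,50),'pointer tip',T(598,416,36))
print('plate',[T(*p,15) for p in((125,222),(392,222),(395,402),(125,402))],'stop',T(70,216,22),T(433,210,22))
print('plate S',[S(*p,15) for p in((220,340),(385,500),(534,410))])
g=np.array([646.5,-70.7]);
for th in(0,.05,.1,.2):
    a=np.array([617.9,-229]);print(th,[((p-np.array(o)+.5)*6-.5).round(1) for p,o in((proj('top',[*(a+36*np.array([-np.cos(th),np.sin(th)])),73])[0],(205,105)),(proj('side',[*(a+36*np.array([-np.cos(th),np.sin(th)])),73])[0],(220,130)))], [((p-np.array(o)+.5)*6-.5).round(1) for p,o in((proj('top',[*a,50])[0],(205,105)),(proj('side',[*a,50])[0],(220,130)))])
E
```

```text
post [ 582.5 -227.9   73. ] [ 582.8 -229.2   73. ] hub [ 617.9 -227.6   50. ] [ 615.5 -231.9   50. ] pointer tip [ 569.3 -228.7   36. ]
plate [array([665.4, -10.8,  15. ]), array([ 665.1, -135.7,   15. ]), array([ 579.7, -137.2,   15. ]), array([579.7, -12.2,  15. ])] stop [666.5  14.2  22. ] [ 669.  -154.7   22. ]
plate S [array([575. , -21.1,  15. ]), array([ 577.1, -143.6,   15. ]), array([ 665.3, -133.2,   15. ])]
0 [array([605.5, 372.4]), array([534.9, 518.6])] [array([600.1, 303.9]), array([600. , 525.4])]
0.05 [array([601.4, 372.3]), array([532.1, 515.8])] [array([600.1, 303.9]), array([600. , 525.4])]
0.1 [array([597.2, 372. ]), array([529.5, 512.9])] [array([600.1, 303.9]), array([600. , 525.4])]
0.2 [array([589.1, 370.8]), array([524.8, 506.9])] [array([600.1, 303.9]), array([600. , 525.4])]
```

Knob sits at the zero tick (post–hub offset agrees with θ≈0), plate is home and square. Before pressing the foot I'll check the clearance to the tall black column on the left.

```bash
python3 - <<'E'
from h import *
t=cv2.imread('pics/top0.png')[:,:,::-1]; s=cv2.imread('pics/side0.png')[:,:,::-1]
crop(t,60,0,270,150,3,'pics/a.png'); crop(s,180,0,340,180,3,'pics/b.png')
print(proj('top',[[358,-130,0]]))
E
python3 - <<'E'
import cv2,numpy as np
a=cv2.imread('pics/a.png');b=cv2.imread('pics/b.png')
h=max(a.shape[0],b.shape[0]);
def p(i,h):return cv2.copyMakeBorder(i,0,h-i.shape[0],0,0,cv2.BORDER_CONSTANT)
c=np.hstack([p(a,h),p(b,h)]);c=c[:, :];print(c.shape);c=cv2.resize(c,(800,int(c.shape[0]*800/c.shape[1])));cv2.imwrite('pics/ab.png',c)
E
```

```text
[[267.65014905 252.41558869]]
(540, 1110, 3)
```

View pics/a.png

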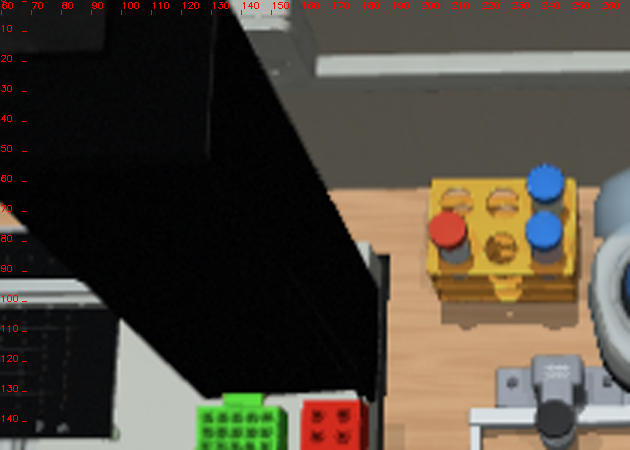

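View pics/b.png

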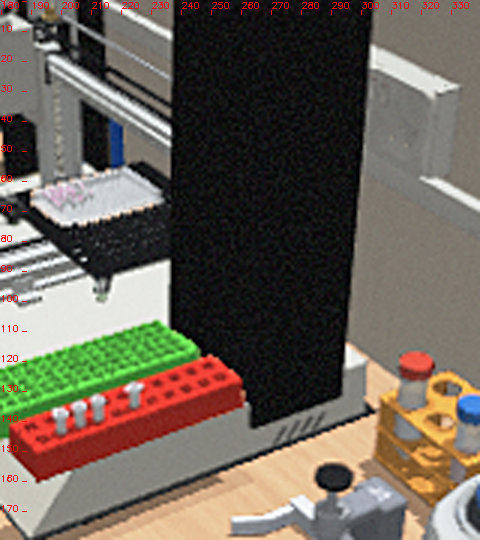

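```bash
python3 - <<'E'
from h import *
o1,d1=ray('top',183,133);o2,d2=ray('side',263.3,142)
t=np.linalg.lstsq(np.stack([d1,-d2],1),o2-o1,rcond=None)[0];print(o1+d1*t[0],o2+d2*t[1]); print(at('top',188,150,0))
o=bot.get_obs();print(o['tool_pos'],o['joint_positions'])
E
```

```text
[681.8854483  103.60142967  46.12800355] [681.42944332 103.85688962  46.05003038]
[645.10505111  97.2084425    0.        ]
[ 414.63429292 -168.47498066  170.2399868 ] [-0.55535106  0.26850052  1.80188294 -0.00335545  1.08400303 -0.54134838]
```

```bash
python3 -m inch '[4.6,1.9,0,0,0,0,-1, 9.2,3.9,0,0,0,0,-1, 13.8,5.8,0,0,0,0,-1, 18.4,7.7,-1,0,0,0,-1, 23,9.7,-2,0,0,0,-1]'; python3 -m inch '[0,0,-0.5,0,0,0,-1, 0,0,-1.2,0,0,0,-1, 0,0,-2,0,0,0,-1, 0,0,-2.5,0,0,0,-1, 0,0,-2.7,0,0,0,-1]'; python3 - <<'E'
from h import *
im=bot.capture('side'); crop(im,220,100,350,210,6,'pics/s10.png')
o=bot.get_obs();print(o['contact_force'],o['tool_pos'])
E
```

```text
time: 14.25
tool_pos: [645.3, -71.9, 151.1]
tcp_rot: [-3.131, -0.003, 1.558]
contact_force: [0.7, -1.5, -0.1]
grip_width: 0.8
time: 14.75
tool_pos: [644.4, -72.7, 124.1]
tcp_rot: [-3.131, -0.003, 1.556]
contact_force: [0.1, -0.1, 1.2]
grip_width: -0.2
[ 0.31908444  0.90333877 -0.35385811] [644.58258918 -72.5856124  124.08870484]
```

View pics/s10.png

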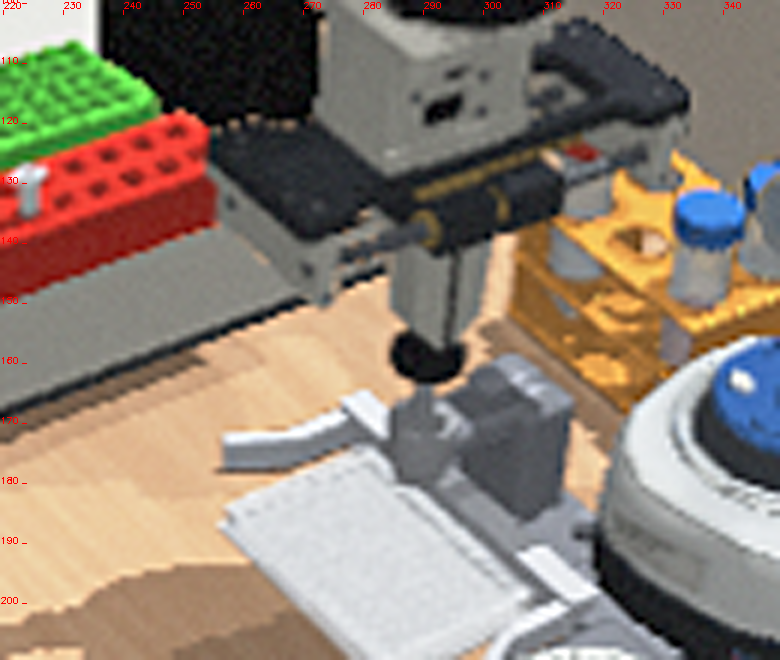

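```bash
python3 -m inch '[0,0.1,-0.7,0,0,0,-1, 0,0.1,-1.3,0,0,0,-1, 0,0.1,-1.9,0,0,0,-1, 0,0.1,-2.5,0,0,0,-1, 0,0.1,-3,0,0,0,-1]'
```

```text
time: 15.3
tool_pos: [644.7, -71.9, 93.7]
tcp_rot: [-3.131, -0.003, 1.557]
contact_force: [-0.6, -1.7, 3.1]
grip_width: 0.5
```

```bash
python3 -m inch '[0,0,-0.2,0,0,0,-1, 0,0,-0.4,0,0,0,-1, 0,0,-0.6,0,0,0,-1, 0,0,-0.7,0,0,0,-1, 0,0,-0.8,0,0,0,-1]'
```

```text
time: 15.8
tool_pos: [644.7, -71.9, 85.7]
tcp_rot: [-3.131, -0.003, 1.557]
contact_force: [-0.4, -1.2, 1.9]
grip_width: 0.4
```

```bash
python3 -m inch '[0,0,-0.1,0,0,0,-1, 0,0,-0.15,0,0,0,-1, 0,0,-0.2,0,0,0,-1, 0,0,-0.25,0,0,0,-1, 0,0,-0.25,0,0,0,-1]'
```

```text
time: 16.3
tool_pos: [644.7, -71.9, 83.8]
tcp_rot: [-3.131, -0.003, 1.557]
contact_force: [-1.9, -0.9, 5.7]
grip_width: 0.6
```

```bash
python3 -m inch '[0,0,-0.05,0,0,0,-1, 0,0,-0.1,0,0,0,-1, 0,0,-0.15,0,0,0,-1, 0,0,-0.2,0,0,0,-1, 0,0,-0.2,0,0,0,-1]'
```

```text
time: 16.8
tool_pos: [644.8, -71.9, 83.7]
tcp_rot: [-3.132, -0.002, 1.557]
contact_force: [-4.7, -0.8, 14.1]
grip_width: 0.6
```

The foot is firm on the plate: it stopped at 83.7 mm (84 expected) with the force at 14 N. I'll lift away and check.

```bash
python3 -m inch '[0,0,0.5,0,0,0,-1, 0,0,2,0,0,0,-1, 0,0,5,0,0,0,-1, 0,0,9,0,0,0,-1, -3,0,12,0,0,0,-1]'; python3 -m inch '[-5,-1,0,0,0,0,-1, -10,-2,0,0,0,0,-1, -15,-3,0,0,0,0,-1, -20,-4,0,0,0,0,-1, -20,-4,0,0,0,0,-1]'; python3 - <<'E'
from h import *
im=bot.capture('side'); crop(im,220,130,350,240,6,'pics/s11.png')
t=bot.capture('top'); crop(t,205,105,335,220,6,'pics/t11.png')
cv2.imwrite('pics/full11.png',np.vstack([im,t])[:,:,::-1][::1]); o=bot.get_obs();print(o['time'],o['tool_pos'])
cv2.imwrite('pics/f11.png',cv2.resize(np.hstack([im,t])[:,:,::-1],(800,300)))
E
```

```text
time: 17.3
tool_pos: [616.8, -71.8, 205.1]
tcp_rot: [-3.135, -0.002, 1.557]
contact_force: [1.0, 0.1, 0.3]
grip_width: 0.6
time: 17.8
tool_pos: [411.2, -111.0, 204.4]
tcp_rot: [-3.131, -0.004, 1.556]
contact_force: [-0.4, 0.6, -0.6]
grip_width: 0.3
17.9 [ 416.2302799  -111.82694313  205.48243405]
```

View pics/s11.png

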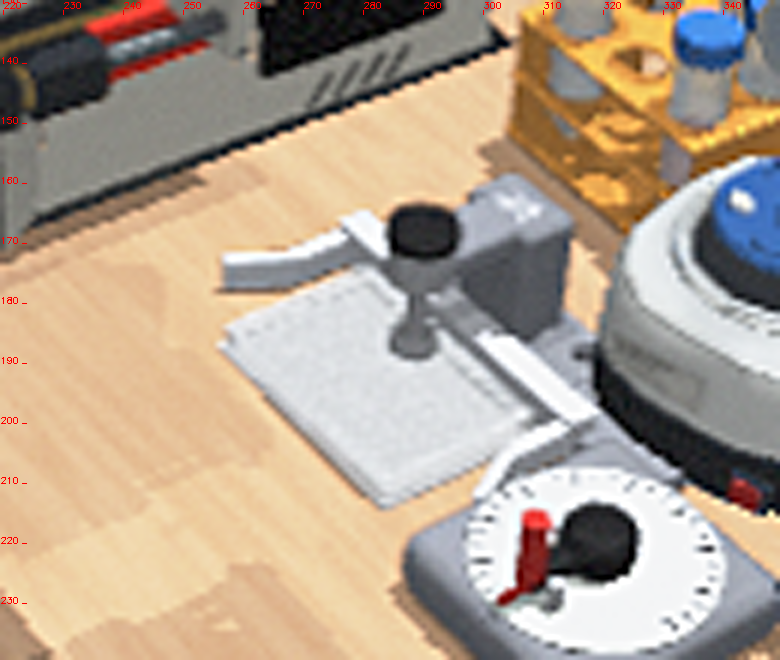

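View pics/t11.png

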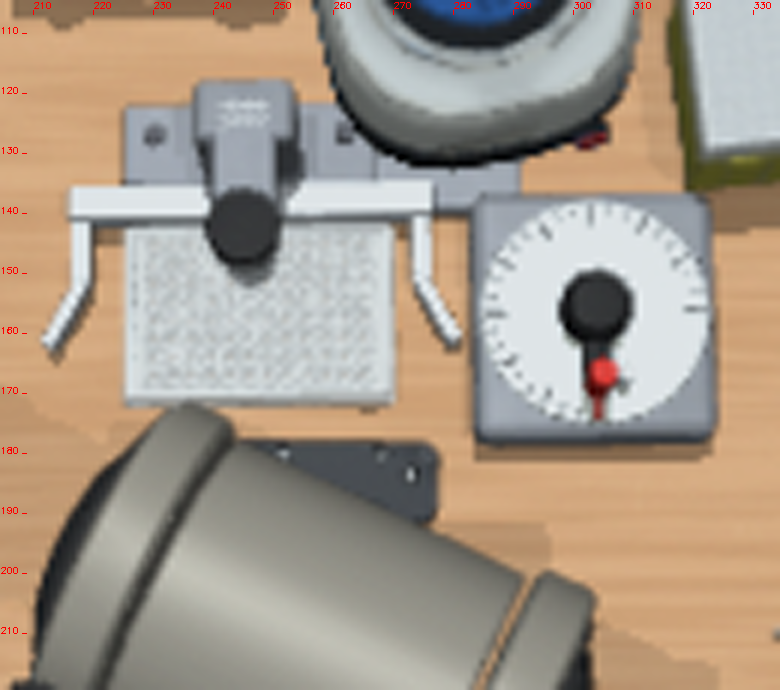

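View pics/f11.png

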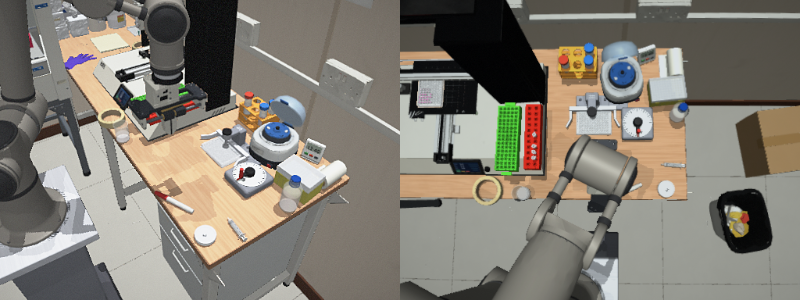

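The foot sits on the plate at about (288,187) in the side view. The knob points at the red tick, the plate hasn't moved, and the bottle, beaker and petri dish are where they started. I'll let the arm settle, then hand in.

```bash
python3 -m inch '[0,0,0,0,0,0,-1, 0,0,0,0,0,0,-1, 0,0,0,0,0,0,-1, 0,0,0,0,0,0,-1, 0,0,0,0,0,0,-1]'; python3 -c "
from plant import bot
print(bot.close_job())"
```

```text
time: 18.4
tool_pos: [416.5, -111.7, 205.3]
tcp_rot: [-3.136, -0.002, 1.556]
contact_force: [-0.4, -0.2, -0.8]
grip_width: 0.8
the job is handed in; nothing more can be done
None
```

The job is handed in at 18.4 s of the 64 s allowed, with all steps done and no check failing; the hand-in gave no verdict.

What I did:
- **Plate:** I pushed it sideways to centre and square it, then pushed it in along +x until it met the back stop.
- **Knob:** I gripped the red post and turned the knob counter-clockwise about 120° onto its zero stop.
- **Foot:** I pressed it down with the shut fingers, then moved the arm clear.

Last checks:
- **Plate home:** the tool stopped at x = 569.5 mm (569.4 predicted) as the push force rose to 8 N. The pictures put the plate about 3 mm off the middle and square. Its measured front edge reads 1–4 mm short of the measured stop line. That line is good only to about 2 mm, so I relied on the contact force.
- **Knob at zero:** at 15 N of push it moved only 0.2 mm more, and in the pictures the pointer lies on the red tick (angle about 0). The tool's own y reading at the stop was about 3 mm past where I had estimated zero. I put that down to calibration error or slip in the grip.
- **Foot on plate:** it stopped at a pad height of 83.7 mm (84 expected) with 14 N. After I let go, the picture shows it resting on the plate.
- **Bottle, beaker and petri dish:** they look unmoved in the last overall picture; I did not re-measure their positions.

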